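Seat the small reamer in the citrus press

ROBOT

A 6-joint arm with a two-finger parallel gripper is mounted at the origin on a cart in front of the work surface, level with it; the furniture and walls round the work are solid. World frame = base frame: x ahead of the robot, y to its left, z up, the work surface at z = 0. Lengths are in mm, angles in rad, forces in N, time in s.
With the tool pointing down it reaches from about 325 to 925 mm from the base axis. Payload 3.1 kg.
Tool frame: the origin (TCP) lies midway between the tips of the shut fingers; the grasp point (between the pads) lies 19 mm behind it; z points along the fingers, x is the direction in which the jaws open and shut, and the axes are right-handed (so a half turn about z gives the same grasp; the last joint's range is limited). The gripper opens to 85 mm and grips with 20 to 120 N. Pads are 22 mm wide; open, the fingers measure 114 mm over their backs; the gripper's body (76 mm by 85 mm) begins 54 mm behind the grasp point. The pads swing forward as they close: fully open they stand 13 mm farther back than shut.
Start: joints at [-1.332, 0.217, 1.613, -0, 1.311, -0.112], TCP at [214.802, -586.941, 231.3] pointing down, gripper open.
Joint ranges: [-2.75, 2.75], [-0.78, 2.1], [0.31, 2.55], [-1.13, 4.27], [0.13, 2.63], [-2.58, 2.58]. Speed limits (rad/s): [2.79, 2.79, 3.14, 3.14, 3.14, 3.14].

INTERFACE

Orientations are given as a unit quaternion [w, x, y, z].
In Python, from bench import r, get_image, job gives the robot as it stands. The module is installed in compiled form; this text tells all that it offers.
- The arm moves only by the tool send_rows, never from a script. Its arguments are lists of equal length, an entry for each row: "slide": the shift along the tool's x, y, z each as a share of 0.2 m, from -1 to 1, a list of three; "roll": the turn about the tool's z as a share of 60 degrees, from -1 to 1; "claw": the opening, from 0 (shut) to 1 (fully open). In form: {"slide": [[tx, ty, tz], ...], "roll": [roll, ...], "claw": [claw, ...]}. A call has 1 to 12 rows; each row is the pose to reach, as a shift and turn from the pose commanded when the call began, along the tool's axes at that moment; what a row does not reach only later rows make up. A row lasts 1/12 s, in which the tool goes at most 41.7 mm and 7.16 degrees, less where a joint would pass 70% of its speed; a pose out of reach is approached as far as the arm can. A call with a number of a shift or a turn outside -1 to 1 is refused whole. A call with a gripper value outside its range is refused whole. The fingers move at their own pace and stop on an object; "force" is the grip in N (left out, the last holds). Time passes only in rows, so rows that repeat a pose let the fingers close. It gives the time, the measured TCP pose, the force and the opening at its end, in the units of the state.
- r.observe(): the state, without advancing time (a new reading comes with each control period).
- get_image(name): name is "scene" or "top"; returns a dict with "image" (384x512x3 uint8, red, green, blue), "z_map" (384x512 float32, mm along the optical axis (not along the pixel's ray), 0 where there is no reading), "K" (3x3 intrinsics, pixels), "k1" (the pictures are not rectified: a ray, as slopes to the right and down, at radius r is drawn at 1 + k1 r^2 times it, then the intrinsics apply), "rvec" (rotation vector, rad) and "tvec" (3), from world to camera coordinates, as OpenCV has them. Camera axes: x right, y down, z forward; pixel columns grow to the right and rows downward; lengths in mm; the calibration is good to about 2 mm. A picture is of the moment at which its call begins.
- job.close_job(): hands the job in, once; it reports no verdict.
The state is a dict: "time_s": time; "q": joint angles; "dq": joint speeds; "effort": joint torques, N m; "eef_pos": TCP position; "tcp_rot": TCP orientation; "ft_force": force on the tool from outside, world axes, zero at the start; "moment": the same for the moment, N m; "width": opening from 0.0 (shut) to 1.0 (fully open).
Only numpy, scipy, OpenCV 4.12 (cv2) and the standard library are available. Lean on these libraries where they do the work, as an engineer would, in place of code of your own. Each camera call takes 0.05 s, during which the arm holds its last target. There are 200 camera calls.

TASK

Get the citrus press ready for lemons: take the small (narrower) reamer out of its holder, lower its tapered shank into the sprung socket in the middle of the press, and press or tap it firmly down until its collar sits fully home on the socket's rim and it stays there, gripped by friction alone. Leave the wide reamer standing in the holder.

Things in the scene. Friction and masses are not known exactly. Their poses are not given: they have to be found in the camera images.
- small_reamer_band (a point): Centre of the band of the SMALL white plastic reamer, the one to fit; z up. Band: cylinder 42 mm wide, 20 mm high, this point in its middle; its flat underside is the collar. Ribbed dome above (top 36 mm over this point). Tapered shank below the collar: 40 mm long, 26 to 15 mm thick, rounded tip 50 mm under this point. 50 g, upright and loose in one cup of the holder, collar on the cup's rim.
- wide_reamer_band (a point): Centre of the band of the WIDE reamer, which stays in the other cup, 110 mm from the small one. Same white plastic, shank and band height, but the band is 62 mm wide and the dome 34 mm high.
- holder: Grey holder fixed to the worktop: a plate 64 x 180 x 8 mm, long along its y, with two upright open tubes (cups) 55 mm either side of its middle, 38 mm outside and 31 mm inside, rims 62 mm above the worktop. Origin: centre of its underside. Either reamer may be in either cup; the holder may be left or right of the press.
- press_socket (a point): Centre of the socket mouth at rim height, 105 mm up, in a grey boss 37 mm wide rising from the steel dish (144 mm wide, rim 82 mm up) of the fixed black press. Bore 30 mm at the mouth; four sprung steel jaws with lead-in form the taper. Under its weight the reamer stops about 9 mm proud; pushing it home takes up to 8 to 15 N, friction then holds it. Home: band centre 10 mm above this point.
Mind the look-alikes: they are no part of the job. What is shaped like the part that bears small_reamer_band but green or turquoise is not meant.

How it is judged:
By the outcome, as a careful person would: the job done as asked, in the order asked, and still so for the second after the job is handed in, with the robot touching nothing.
It also fails if it takes over 45 s, if anything falls off the work surface, if the arm or the gripper's body presses on something with over 40 N, if the wrist force passes 120 N, or if a joint passes its speed limit or range.

## Working session

There is one attempt and no reset: what is moved stays moved. The work goes in short steps, Python scripts to look and compute and a tool call to move; the robot and the scene stay as the last step left them, time stands still between calls to the robot, and variables do not carry over. Pictures are saved under pics/ and viewed, about 8 in all and at most 12, crops included, and the job is handed in when it is done.

Besides the shell and the picture viewer there is one more tool, called after "Emit:" in YAML: its name, and indented under it one key for each argument. send_rows: Moves the arm, as the interface text tells. Its arguments: {"type":"object","properties":{"slide":{"type":"array"},"roll":{"type":"array"},"claw":{"type":"array"},"force":{"type":"number"}},"required":["slide","roll","claw"]}

```bash
mkdir -p pics; cat > h.py <<'E'
import numpy as np,cv2
from bench import r,get_image,job
def cam(n):
    d=get_image(n); R=cv2.Rodrigues(np.array(d['rvec'],float))[0]; d['R']=R; d['t']=np.array(d['tvec'],float).ravel(); d['C']=-R.T@d['t']; return d
def rays(d,uv):
    uv=np.atleast_2d(np.asarray(uv,float)); K=np.array(d['K'])
    n=cv2.undistortPoints(uv.reshape(-1,1,2),K,np.array([d['k1'],0,0,0,0.])).reshape(-1,2)
    return np.c_[n,np.ones(len(n))]
def onz(d,uv,z):
    w=rays(d,uv)@d['R']; return d['C']+w*((z-d['C'][2])/w[:,2])[:,None]
def cloud(d):
    h,w=d['z_map'].shape; v,u=np.mgrid[:h,:w]
    p=rays(d,np.c_[u.ravel(),v.ravel()])*d['z_map'].reshape(-1,1)
    P=(p-d['t'])@d['R']; P[d['z_map'].ravel()<=0]=np.nan; return P.reshape(h,w,3)
def save(d,f,crop=None,s=1):
    im=d['image'][:,:,::-1]
    if crop: a,b,c,e=crop; im=im[b:e,a:c]
    cv2.imwrite('pics/'+f,cv2.resize(im,None,fx=s,fy=s))
E
python3 - <<'E'
from h import *
a=cam('scene');b=cam('top')
im=np.vstack([a['image'],b['image']])[:,:,::-1]
cv2.imwrite('pics/a.png',cv2.resize(im,None,fx=.78,fy=.78))
np.savez('v0.npz',s=cloud(a),t=cloud(b))
for d in (a,b): print(d['C'],d['R'][2],d['K'][0][0],d['k1'])
print(r.observe())
E
```

```text
[-42.1916317  420.11947377 908.58556584] [ 0.50202822 -0.39018427 -0.77183153] 416.9960924383371 -0.10755626148222511
[ 297.65998241  -16.9067673  1342.76494277] [ 0.16853031  0.02647637 -0.98534082] 487.4021305545072 -0.11460368334789876
{'time_s': 0.1, 'q': array([-1.33221328e+00,  2.17723605e-01,  1.61478790e+00, -8.61651447e-06,
        1.31130278e+00, -1.12193957e-01]), 'dq': array([ 0.00175673, -0.00229827, -0.00210525,  0.00023417,  0.00077275,
       -0.00098505]), 'effort': array([-3.34029864e-04, -3.98072898e+01, -3.04969311e+01, -1.22412143e-04,
        4.18237236e-03,  1.79274485e-05]), 'eef_pos': array([ 214.61281694, -586.20786606,  230.06357876]), 'tcp_rot': array([-7.31166839e-04,  8.19642614e-01, -5.72874115e-01, -8.36249944e-04]), 'ft_force': array([ 0.37488309, -0.34094559, -0.28790646]), 'moment': array([-0.02194907, -0.01528837,  0.00448181]), 'width': 1.000128803888338}
```

View pics/a.png

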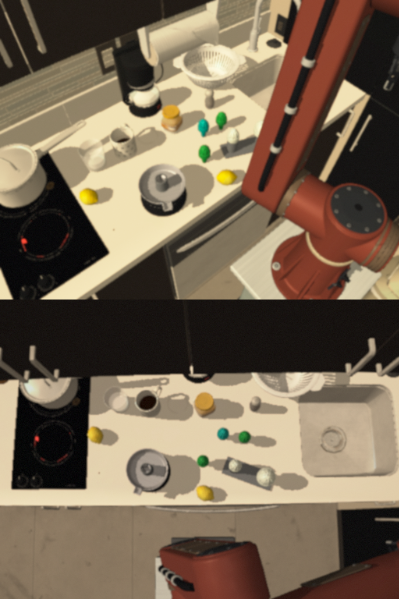

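The top view (lower half) shows the press at about full-px (190,218). The holder, with two white reamers, is at about (302,212) and (338,224), and the green and turquoise decoys are beside it. I'll crop closer and measure.

```bash
python3 - <<'E'
from h import *
b=cam('top');a=cam('scene');save(b,'b.png',(150,150,370,270),3.5)
save(a,'c.png',(160,130,350,290),4)
T=cloud(b);S=cloud(a)
for n,P,d in(('top',T,b),('scene',S,a)):
    hsv=cv2.cvtColor(d['image'],cv2.COLOR_RGB2HSV)
    z=P[...,2]; m=((z>68)&(z<130)&(P[...,0]>250)&(P[...,0]<700)&(abs(P[...,1])<400)).astype(np.uint8)
    k,l,st,c=cv2.connectedComponentsWithStats(m)
    for i in range(1,k):
        if st[i,4]<15: continue
        q=P[l==i]; print(n,c[i].round(1),st[i],q.mean(0).round(1),q.min(0).round(),q.max(0).round(),hsv[l==i].mean(0).round())
E
```

```text
top [367.9 121.9] [347 119  43   7 198] [ 692.9 -301.1  107.1] [ 684. -358.   99.] [ 700. -246.  115.] [ 18.  54. 216.]
top [261.6 132.2] [250 123  24  21 390] [675.1 -19.6  84.7] [649. -50.  68.] [700.  12.  93.] [ 19. 173. 191.]
top [149.5 135. ] [133 125  31  17 107] [673.8 284.   83.6] [657. 248.  69.] [699. 328.  95.] [ 18.  57. 184.]
top [188.6 137.2] [173 124  31  22 146] [665.  177.   84.1] [645. 139.  68.] [700. 219.  95.] [ 19.  59. 147.]
top [328.3 130.2] [322 124  13  13 133] [ 678.1 -198.5   83.7] [ 664. -215.   72.] [ 698. -182.   95.] [ 18.  63. 158.]
top [285.7 170.9] [280 165  13  13 120] [569.2 -81.9  79.3] [555. -99.  69.] [584. -67.  90.] [ 84. 192. 116.]
top [313.9 175. ] [307 169  14  13 124] [ 557.3 -156.3   78.6] [ 543. -174.   68.] [ 575. -139.   92.] [ 62. 163. 108.]
top [183.8 219.3] [161 191  54  60 597] [444.4 188.   77.1] [363. 107.  68.] [519. 249.  90.] [ 16.  44. 133.]
top [259.7 206.4] [253 200  14  14 124] [475.4 -11.8  79. ] [459. -28.  68.] [494.   6.  90.] [ 63. 169. 104.]
top [301.4 212.9] [294 205  16  17 207] [ 455.  -119.1   94.1] [ 437. -140
[... 971 characters left out ...]
[ 26.  53. 236.]
scene [159.6 181. ] [141 164  32  26 253] [660.9 184.7  81.9] [644. 143.  68.] [700. 223.  95.] [ 21.  68. 192.]
scene [298.3 173.3] [291 164  16  19 236] [ 451.1 -110.7   91.3] [ 437. -133.   68.] [475. -96. 113.] [ 26.  56. 221.]
scene [120.  200.1] [103 183  30  25 210] [667.8 296.7  82.2] [653. 252.  68.] [698. 332.  96.] [ 22.  62. 222.]
scene [261.6 190.8] [255 185  15  13 128] [472.3  -5.1  79.1] [458. -25.  68.] [492.   9.  90.] [ 57. 166. 154.]
scene [206.6 233.5] [177 209  61  62 777] [453.9 176.7  77.7] [361. 108.  68.] [520. 249.  89.] [ 19.  52. 162.]
scene [206.4 232.6] [198 222  18  22 301] [445.8 181.   92.7] [429. 162.  68.] [466. 198. 109.] [ 20.  44. 118.]
```

View pics/b.png

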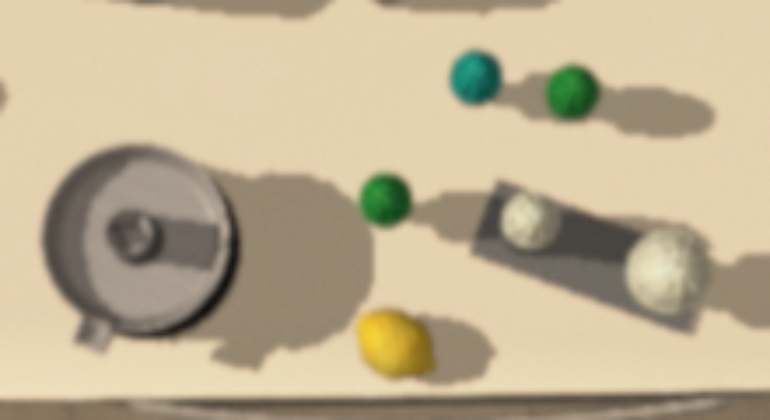

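View pics/c.png

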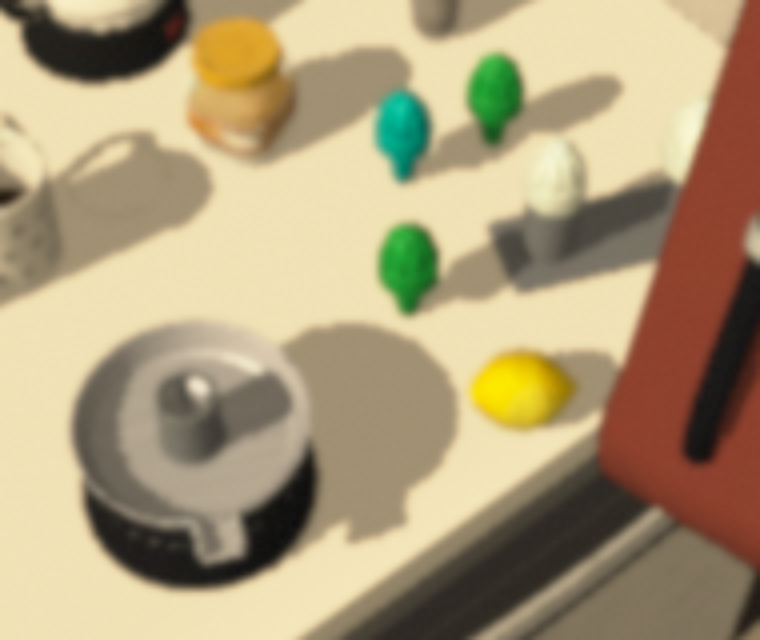

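The small reamer is the left one at about (301,213) in the top view, and the wide one is at (341,227). The boss mouth is at about (187,217). Next I'll refine the centres from silhouettes in both views.

```bash
cat >> h.py <<'E'
def plan(target,yaw=None):
    from scipy.spatial.transform import Rotation as Ro
    o=r.observe(); w,x,y,z=o['tcp_rot']; R=Ro.from_quat([x,y,z,w]).as_matrix()
    s=R.T@(np.array(target)-o['eef_pos'])/200
    yw=np.degrees(np.arctan2(R[1,0],R[0,0])); print('pos',o['eef_pos'].round(1),'yaw',yw.round(1),'slide',s.round(4),'F',o['ft_force'].round(1),'w',round(o['width'],3),'t',round(o['time_s'],2))
    if yaw is not None: print('roll',(-(((yaw-yw)+90)%180-90)/60).round(3))
E
python3 - <<'E'
from h import *
for n in('top','scene'):
    d=cam(n);P=cloud(d)
    for nm,c,zr in(('small',(456,-119),(66,84)),('wide',(418,-221),(66,84)),('boss',(446,179),(100,108))):
        near=np.hypot(P[...,0]-c[0],P[...,1]-c[1])<(40 if nm!='boss' else 24)
        m=(near&(P[...,2]>(66 if nm!='boss' else 98))).astype(np.uint8)
        if nm!='boss' :
            cs=max(cv2.findContours(m,0,1)[0],key=cv2.contourArea)
            Q=onz(d,cs[:,0,:],76)[:,:2]; (x,y),rad=cv2.minEnclosingCircle(Q.astype(np.float32))
            print(n,nm,'silh',round(x,1),round(y,1),round(rad,1))
            q=P[near&(P[...,2]>zr[0])&(P[...,2]<zr[1])]
        else: q=P[near&(P[...,2]>zr[0])&(P[...,2]<zr[1])]
        A=np.c_[2*q[:,:2],np.ones(len(q))]; s=np.linalg.lstsq(A,(q[:,:2]**2).sum(1),rcond=None)[0]
        print(n,nm,'circ',s[:2].round(1),np.sqrt(s[2]+s[0]**2+s[1]**2).round(1),len(q),'zmax',np.nanmax(P[near][:,2]).round(1),'mean',q.mean(0).round(1))
plan((456,-120,200),-20)
E
```

```text
top small silh 457.4 -120.4 21.5
top small circ [ 457.2 -120.7] 19.7 50 zmax 113.4 mean [ 454.  -118.3   79.3]
top wide silh 419.3 -223.3 31.9
top wide circ [ 419.2 -222.9] 29.2 77 zmax 121.9 mean [ 416.5 -215.1   79.4]
top boss circ [447.7 176.9] 16.3 61 zmax 107.5 mean [448.5 176.7 103.5]
scene small silh 459.3 -122.2 33.9
scene small circ [ 456.6 -117.3] 19.1 87 zmax 114.0 mean [ 446.8 -108.3   76.2]
scene wide silh 429.0 -219.7 41.8
scene wide circ [ 417.5 -214.6] 25.1 48 zmax 118.4 mean [ 423.1 -193.2   76.7]
scene boss circ [447.9 179.9] 16.3 103 zmax 108.6 mean [449.  180.  104.2]
pos [ 214.8 -586.6  230.8] yaw -69.9 slide [-1.7764 -1.9347  0.1558] F [-0.4  0.4  0.4] w 0.999 t 0.3
roll -0.832
```

Emit:
send_rows:
  slide:
    - [-0.3,-0.3,0]
    - [-0.6,-0.6,0]
    - [-0.88,-0.96,0]
    - [-0.88,-0.96,0]
    - [-0.88,-0.96,0]
    - [-0.88,-0.96,0]
    - [-0.88,-0.96,0]
    - [-0.88,-0.96,0]
    - [-0.88,-0.96,0]
    - [-0.88,-0.96,0]
  roll: [-0.1,-0.2,-0.3,-0.4,-0.5,-0.6,-0.7,-0.8,-0.83,-0.83]
  claw: [1,1,1,1,1,1,1,1,1,1]
  force: 80

```text
time_s: 1.13
eef_pos: [334.9, -355.1, 231.5]
tcp_rot: [0.0, 0.985, -0.174, 0.0]
ft_force: [-0.0, -0.1, -0.3]
width: 1.002
```

```bash
python3 -c "
from h import *
plan((457,-119.5,190),-20)"
```

```text
pos [ 334.9 -355.1  231.5] yaw -20.0 slide [ 0.1703 -1.3159  0.207 ] F [-0.  -0.1 -0.3] w 1.002 t 1.13
roll -0.0
```

Emit:
send_rows:
  slide:
    - [0.03,-0.2,0]
    - [0.06,-0.4,0]
    - [0.09,-0.6,0]
    - [0.12,-0.8,0]
    - [0.17,-1,0]
    - [0.17,-1,0]
  roll: [0,0,0,0,0,0]
  claw: [1,1,1,1,1,1]

```text
time_s: 1.63
eef_pos: [438.1, -174.0, 231.5]
tcp_rot: [-0.002, 0.985, -0.172, 0.001]
ft_force: [-0.8, -0.8, -0.1]
width: 1.002
```

Emit:
send_rows:
  slide:
    - [0,-0.16,0]
    - [0,-0.316,0]
    - [0,-0.316,0.2]
    - [0,-0.316,0.3]
    - [0,-0.316,0.3]
    - [0,-0.316,0.3]
  roll: [0,0,0,0,0,0]
  claw: [1,1,1,1,1,1]

```text
time_s: 2.13
eef_pos: [455.9, -120.2, 170.2]
tcp_rot: [-0.0, 0.985, -0.175, -0.002]
ft_force: [0.4, -0.7, -0.3]
width: 0.999
```

```bash
python3 -c "
from h import *
plan((457,-119.5,56),-20)
a=cam('scene');b=cam('top')
x=cv2.resize(a['image'][110:230,220:380],None,fx=3,fy=3);y=cv2.resize(b['image'][150:270,230:390],None,fx=3,fy=3)
cv2.imwrite('pics/d.png',np.vstack([x,y])[:,:,::-1][:600*2])
im=np.hstack([x,y]);cv2.imwrite('pics/d.png',cv2.resize(im,None,fx=.83,fy=.83)[:,:,::-1])"
```

```text
pos [ 455.9 -120.2  170.2] yaw -20.2 slide [ 0.0061 -0.005   0.571 ] F [ 0.4 -0.7 -0.3] w 0.999 t 2.13
roll -0.003
```

View pics/d.png

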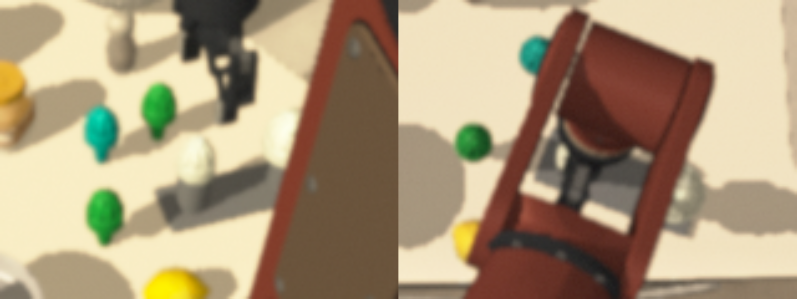

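The gripper stands over the small reamer in both views. The fingers are at about (230,100) in the left panel, just above the reamer at (195,160). I'll descend and grip the band.

Emit:
send_rows:
  slide:
    - [0.005,0,0.15]
    - [0.005,0,0.3]
    - [0.005,0,0.42]
    - [0.005,0,0.52]
    - [0.005,0,0.58]
    - [0.005,0,0.6]
    - [0.005,0,0.6]
  roll: [0,0,0,0,0,0,0]
  claw: [1,1,1,1,1,1,1]

```text
time_s: 2.82
eef_pos: [458.5, -121.3, 51.8]
tcp_rot: [0.0, 0.985, -0.175, 0.0]
ft_force: [0.7, -0.0, -0.6]
width: 1.003
```

Emit:
send_rows:
  slide:
    - [0,0,0]
    - [0,0,0]
    - [0,0,0]
    - [0,0,0]
    - [0,0,0]
    - [0,0,0]
    - [0,0,0]
    - [0,0,0]
    - [0,0,0]
  roll: [0,0,0,0,0,0,0,0,0]
  claw: [0.7,0.6,0.5,0.4,0.3,0.2,0.2,0.2,0.2]

```text
time_s: 3.57
eef_pos: [458.9, -121.0, 53.0]
tcp_rot: [0.0, 0.985, -0.174, 0.001]
ft_force: [-2.8, 0.6, 5.6]
width: 0.46
```

Emit:
send_rows:
  slide:
    - [0,0,-0.03]
    - [0,0,-0.1]
    - [0,0,-0.2]
    - [0,0,-0.35]
    - [0,0,-0.5]
    - [0,0,-0.65]
    - [0,0,-0.75]
    - [0,0,-0.75]
    - [0,0,-0.75]
  roll: [0,0,0,0,0,0,0,0,0]
  claw: [0.2,0.2,0.2,0.2,0.2,0.2,0.2,0.2,0.2]

```text
time_s: 4.32
eef_pos: [458.9, -120.9, 203.0]
tcp_rot: [0.0, 0.985, -0.174, 0.002]
ft_force: [-0.4, 0.6, -1.3]
width: 0.455
```

```bash
python3 -c "
from h import *
plan((449.5,177,203),-20)
a=cam('scene');b=cam('top')
x=cv2.resize(a['image'][80:230,220:400],None,fx=4,fy=4)
cv2.imwrite('pics/e.png',x[:,:,::-1])
P=cloud(a);hsv=cv2.cvtColor(a['image'],cv2.COLOR_RGB2HSV)
m=(hsv[...,2]>150)&(hsv[...,1]<90)&(np.hypot(P[...,0]-457,P[...,1]+120)<35)&(P[...,2]>120)&(P[...,2]<270)
q=P[m];print(len(q),q.min(0),q.max(0),q.mean(0))
A=np.c_[2*q[:,:2],np.ones(len(q))]
for lo in range(150,260,10):
  s=q[(q[:,2]>=lo)&(q[:,2]<lo+10)]
  if len(s): print(lo,len(s),s.mean(0).round(1))
"
```

```text
pos [ 458.9 -120.9  203. ] yaw -20.1 slide [-0.556  -1.3826 -0.0024] F [-0.4  0.6 -1.3] w 0.455 t 4.32
roll -0.002
233 [ 423.48194596 -124.29386976  171.52558538] [491.71334289 -95.92054782 259.18687388] [ 456.0183338  -105.62310935  226.01467269]
170 10 [ 454.1 -113.5  176.7]
180 15 [ 454.7 -112.1  185. ]
190 11 [ 455.6 -108.6  195.2]
200 8 [ 443.9 -106.3  204.9]
210 34 [ 446.8 -102.1  215.4]
220 29 [450.9 -99.6 225. ]
230 56 [ 458.  -103.4  234.7]
240 46 [ 462.4 -107.8  244.6]
250 24 [ 464.3 -109.9  253.5]
```

View pics/e.png

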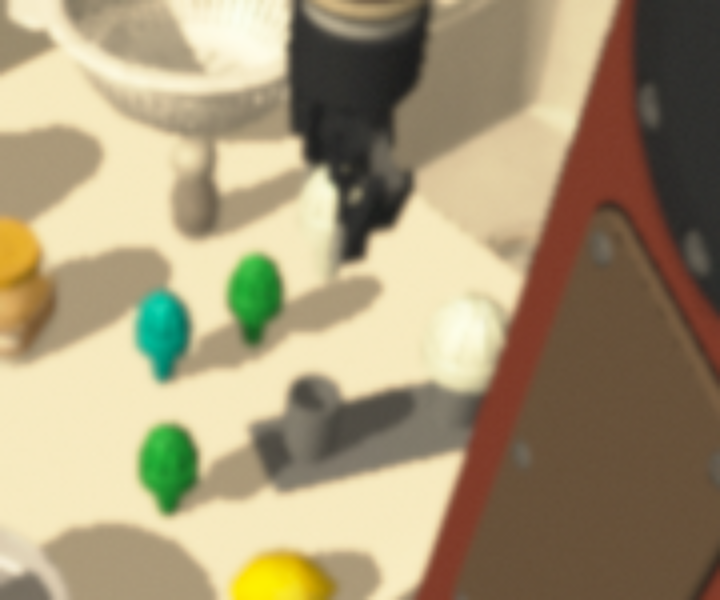

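The small reamer is held (crop px (320,215)) with its shank tip clear. The cup at (312,410) is empty and the wide reamer is still in place. The reamer may be slightly tilted, so I'll carry it over the press and check there.

Emit:
send_rows:
  slide:
    - [-0.06,-0.15,0]
    - [-0.12,-0.3,0]
    - [-0.18,-0.45,0]
    - [-0.24,-0.6,0]
    - [-0.3,-0.75,0]
    - [-0.36,-0.9,0]
    - [-0.4,-1,0]
    - [-0.4,-1,0]
  roll: [0,0,0,0,0,0,0,0]
  claw: [0.2,0.2,0.2,0.2,0.2,0.2,0.2,0.2]

```text
time_s: 5.08
eef_pos: [449.3, 98.1, 198.7]
tcp_rot: [-0.0, 0.985, -0.172, -0.003]
ft_force: [0.6, 0.4, -0.8]
width: 0.458
```

Emit:
send_rows:
  slide:
    - [-0.05,-0.13,0]
    - [-0.1,-0.26,0]
    - [-0.16,-0.383,0]
    - [-0.16,-0.383,0]
    - [-0.16,-0.383,0]
    - [-0.16,-0.383,0]
  roll: [0,0,0,0,0,0]
  claw: [0.2,0.2,0.2,0.2,0.2,0.2]

```text
time_s: 5.58
eef_pos: [447.0, 176.7, 199.8]
tcp_rot: [0.001, 0.985, -0.174, -0.001]
ft_force: [-0.3, 0.6, -1.8]
width: 0.457
```

```bash
cat > look.py <<'E'
import sys
from h import *
o=r.observe()['eef_pos'];plan((448.6,177.4,o[2]),-20)
a=cam('scene')
im=a['image'].copy()
x0,y0,w,h=[int(v) for v in sys.argv[2:6]]; s=int(sys.argv[6])
c=np.ascontiguousarray(cv2.resize(im[y0:y0+h,x0:x0+w],None,fx=s,fy=s))
K=np.array(a['K']);D=np.array([a['k1'],0,0,0,0.])
for dz in (-31,-11,29,39,55):   # predicted axis points for an upright reamer, band at TCP+19
    p=cv2.projectPoints(np.array([[o[0],o[1],o[2]+dz]]),a['rvec'],a['tvec'],K,D)[0].ravel()
    p=((p+.5-[x0,y0])*s).round().astype(int); cv2.circle(c,tuple(map(int,p)),2,(255,0,0),-1)
p=cv2.projectPoints(np.array([[447.8,178.4,105.]]),a['rvec'],a['tvec'],K,D)[0].ravel()
p=((p+.5-[x0,y0])*s).round().astype(int); cv2.circle(c,tuple(map(int,p)),2,(0,0,255),-1)
cv2.imwrite('pics/'+sys.argv[1],c[:,:,::-1])
E
python3 look.py f.png 140 130 130 120 5
```

```text
pos [447.  176.7 199.8] yaw -20.1 slide [ 0.0061 -0.0062 -0.    ] F [-0.3  0.6 -1.8] w 0.457 t 5.58
roll -0.002
```

View pics/f.png

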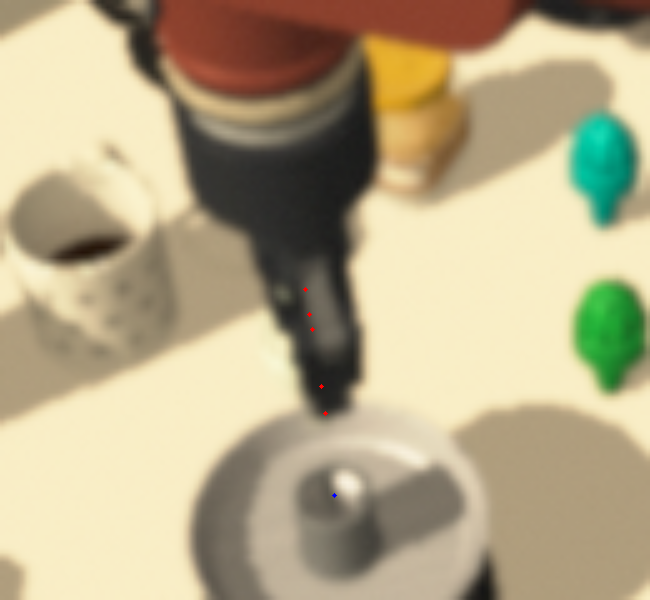

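The near finger hides the reamer. I'll roll 60° so the camera sees it from the side.

Emit:
send_rows:
  slide:
    - [0,0,0]
    - [0,0,0]
    - [0,0,0]
    - [0,0,0]
    - [0,0,0]
    - [0,0,0]
    - [0,0,0]
    - [0,0,0]
    - [0,0,0]
    - [0,0,0]
    - [0,0,0]
    - [0,0,0]
  roll: [-0.1,-0.2,-0.3,-0.4,-0.5,-0.6,-0.7,-0.8,-0.9,-1,-1,-1]
  claw: [0.2,0.2,0.2,0.2,0.2,0.2,0.2,0.2,0.2,0.2,0.2,0.2]

```text
time_s: 6.63
eef_pos: [447.9, 176.6, 201.0]
tcp_rot: [0.0, 0.941, 0.339, -0.0]
ft_force: [-0.2, 1.1, -0.7]
width: 0.458
```

```bash
python3 look.py g.png 170 170 80 80 7; python3 - <<'E'
from h import *
a=cam('scene');P=cloud(a);hsv=cv2.cvtColor(a['image'],cv2.COLOR_RGB2HSV)
o=r.observe()['eef_pos']
m=(hsv[...,2]>110)&(hsv[...,1]<110)&(np.hypot(P[...,0]-o[0],P[...,1]-o[1])<30)&(P[...,2]>o[2]-40)&(P[...,2]<o[2]+60)
e1=np.array([.443,.896])
for lo in range(-35,60,8):
    s=m&(P[...,2]>=o[2]+lo)&(P[...,2]<o[2]+lo+8); q=P[s][:,:2]-o[:2]
    if len(q): l=q@e1; print(lo,len(q),'lateral mean/min/max',l.mean().round(1),l.min().round(1),l.max().round(1),'toward cam max',(q@np.array([-.896,.443])).max().round(1))
E
```

```text
pos [447.9 176.6 201. ] yaw 39.6 slide [ 0.0055 -0.0009 -0.    ] F [-0.2  1.1 -0.7] w 0.458 t 6.63
roll 0.994
-35 2 lateral mean/min/max 2.2 1.1 3.3 toward cam max 8.0
-27 12 lateral mean/min/max 1.0 -6.6 9.0 toward cam max 9.9
-19 13 lateral mean/min/max 0.3 -7.2 8.6 toward cam max 10.5
-11 16 lateral mean/min/max 1.4 -7.5 9.9 toward cam max 13.5
-3 2 lateral mean/min/max -10.3 -19.8 -0.9 toward cam max 18.5
5 21 lateral mean/min/max 0.2 -22.4 28.5 toward cam max 21.7
13 56 lateral mean/min/max 3.9 -20.6 29.5 toward cam max 23.3
21 67 lateral mean/min/max 4.8 -19.3 28.9 toward cam max 25.2
29 82 lateral mean/min/max 5.3 -19.9 29.5 toward cam max 22.7
37 69 lateral mean/min/max 3.2 -18.0 25.1 toward cam max 21.6
45 62 lateral mean/min/max 4.4 -13.2 16.3 toward cam max 19.8
53 46 lateral mean/min/max 2.6 -5.3 11.2 toward cam max 13.4
```

View pics/g.png

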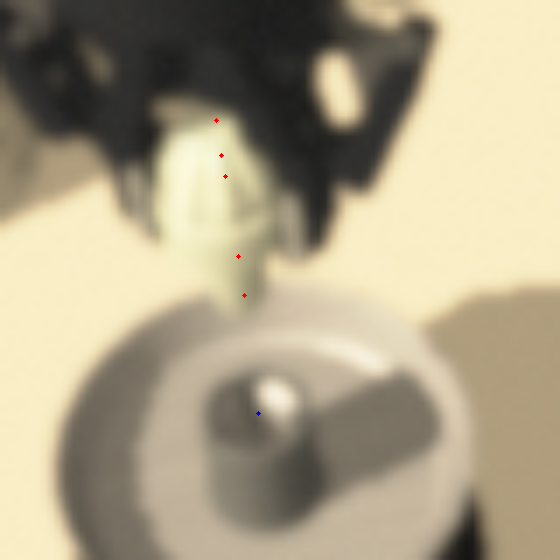

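The reamer hangs upright, axis within about 1 mm of the TCP, and the socket mouth matches its predicted position (258,412). I'll lower it to just above contact.

Emit:
send_rows:
  slide:
    - [0.005,0,0.1]
    - [0.005,0,0.18]
    - [0.005,0,0.24]
    - [0.005,0,0.28]
    - [0.005,0,0.32]
    - [0.005,0,0.36]
    - [0.005,0,0.4]
    - [0.005,0,0.43]
    - [0.005,0,0.43]
    - [0.005,0,0.43]
  roll: [0,0,0,0,0,0,0,0,0,0]
  claw: [0.2,0.2,0.2,0.2,0.2,0.2,0.2,0.2,0.2,0.2]

```text
time_s: 7.57
eef_pos: [448.5, 178.2, 115.1]
tcp_rot: [0.0, 0.94, 0.341, -0.0]
ft_force: [0.1, -0.7, -0.8]
width: 0.457
```

Emit:
send_rows:
  slide:
    - [0,0,0.01]
    - [0,0,0.02]
    - [0,0,0.03]
    - [0,0,0.04]
    - [0,0,0.05]
    - [0,0,0.05]
    - [0,0,0.05]
  roll: [0,0,0,0,0,0,0]
  claw: [0.2,0.2,0.2,0.2,0.2,0.2,0.2]

```text
time_s: 8.15
eef_pos: [449.1, 178.2, 105.3]
tcp_rot: [0.0, 0.94, 0.341, 0.0]
ft_force: [1.8, -1.4, -1.9]
width: 0.454
```

Emit:
send_rows:
  slide:
    - [0,0,0.005]
    - [0,0,0.01]
    - [0,0,0.015]
    - [0,0,0.02]
    - [0,0,0.025]
    - [0,0,0.025]
  roll: [0,0,0,0,0,0]
  claw: [0.2,0.2,0.2,0.2,0.2,0.2]
  force: 110

```text
time_s: 8.65
eef_pos: [449.3, 178.3, 100.7]
tcp_rot: [0.0, 0.94, 0.341, 0.001]
ft_force: [2.2, -2.0, 3.2]
width: 0.452
```

Emit:
send_rows:
  slide:
    - [0,0,0.005]
    - [0,0,0.01]
    - [0,0,0.015]
    - [0,0,0.02]
    - [0,0,0.02]
  roll: [0,0,0,0,0]
  claw: [0.2,0.2,0.2,0.2,0.2]

```text
time_s: 9.07
eef_pos: [449.4, 178.3, 96.9]
tcp_rot: [0.0, 0.94, 0.341, 0.001]
ft_force: [2.2, -4.0, 5.9]
width: 0.448
```

Emit:
send_rows:
  slide:
    - [0,0,0.005]
    - [0,0,0.01]
    - [0,0,0.01]
  roll: [0,0,0]
  claw: [0.2,0.2,0.2]

```text
time_s: 9.32
eef_pos: [449.5, 178.2, 96.1]
tcp_rot: [0.0, 0.94, 0.341, 0.0]
ft_force: [-1.2, -3.2, 13.5]
width: 0.449
```

Emit:
send_rows:
  slide:
    - [0,0,0.005]
    - [0,0,0.01]
    - [0,0,0.01]
  roll: [0,0,0]
  claw: [0.2,0.2,0.2]

```text
time_s: 9.57
eef_pos: [449.5, 178.3, 96.0]
tcp_rot: [0.0, 0.94, 0.341, -0.0]
ft_force: [-6.2, -5.4, 24.7]
width: 0.446
```

It stopped at TCP z = 96, which is the home height I worked out, with the force rising stiffly. I'll ease off, release, retreat and check.

Emit:
send_rows:
  slide:
    - [0,0,0.003]
    - [0,0,0.003]
    - [0,0,-0.007]
    - [0,0,-0.012]
    - [0,0,-0.012]
    - [0,0,-0.012]
    - [0,0,-0.012]
    - [0,0,-0.012]
    - [0,0,-0.012]
  roll: [0,0,0,0,0,0,0,0,0]
  claw: [0.2,0.2,0.2,0.2,0.6,0.8,1,1,1]

```text
time_s: 10.32
eef_pos: [447.6, 178.4, 93.8]
tcp_rot: [-0.0, 0.94, 0.341, -0.001]
ft_force: [-0.7, 0.3, 0.2]
width: 1.002
```

Emit:
send_rows:
  slide:
    - [0,0,-0.05]
    - [0,0,-0.15]
    - [0,0,-0.3]
    - [0,0,-0.45]
    - [0,0,-0.6]
    - [0,0,-0.6]
    - [0,0,-0.6]
  roll: [0,0,0,0,0,0,0]
  claw: [1,1,1,1,1,1,1]

```text
time_s: 10.9
eef_pos: [450.5, 178.9, 218.0]
tcp_rot: [0.0, 0.94, 0.341, 0.003]
ft_force: [-0.4, 0.2, -0.6]
width: 0.999
```

```bash
python3 look.py i.png 160 170 100 90 7; python3 - <<'E'
from h import *
for n in('scene','top'):
    a=cam(n);P=cloud(a);hsv=cv2.cvtColor(a['image'],cv2.COLOR_RGB2HSV)
    m=(np.hypot(P[...,0]-448,P[...,1]-178)<24)&(P[...,2]>100)&(P[...,2]<160)&(hsv[...,2]>120); q=P[m]
    if len(q): print(n,len(q),'zmax',np.sort(q[:,2])[-5:].round(1),'top xy',q[q[:,2]>134].mean(0).round(1))
E
```

```text
pos [450.5 178.9 218. ] yaw 39.9 slide [-0.0121 -0.0003 -0.0001] F [-0.4  0.2 -0.6] w 0.999 t 10.9
roll 0.998
scene 332 zmax [154.6 154.8 155.3 156.3 156.9] top xy [443.2 183.2 145. ]
top 11 zmax [127.3 128.5 128.8 130.2 130.4] top xy [nan nan nan]<stdin>:5: RuntimeWarning: Mean of empty slice.
  ret = um.true_divide(
```

View pics/i.png

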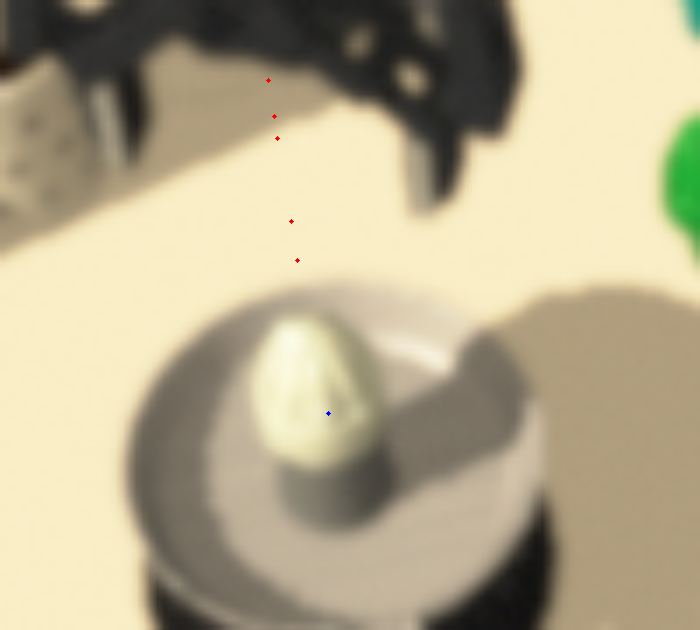

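The reamer sits upright on the boss at (320,390) with its collar on the rim. The depth reading of the dome top is 157 against 151 expected, and the same reading was about 5–6 mm high in the holder. I'll confirm with a firm press on the dome with shut fingers.

Emit:
send_rows:
  slide:
    - [-0.005,0,0]
    - [-0.005,0,0]
    - [-0.005,0,0]
    - [-0.005,0,0.05]
    - [-0.005,0,0.1]
    - [-0.005,0,0.15]
    - [-0.005,0,0.2]
    - [-0.005,0,0.23]
    - [-0.005,0,0.26]
    - [-0.005,0,0.28]
    - [-0.005,0,0.28]
    - [-0.005,0,0.28]
  roll: [0,0,0,0,0,0,0,0,0,0,0,0]
  claw: [0.5,0,0,0,0,0,0,0,0,0,0,0]
  force: 60

```text
time_s: 12.05
eef_pos: [447.9, 177.7, 158.6]
tcp_rot: [-0.0, 0.94, 0.341, -0.0]
ft_force: [-0.2, -0.0, 0.9]
width: -0.001
```

Emit:
send_rows:
  slide:
    - [0,0,0.01]
    - [0,0,0.02]
    - [0,0,0.03]
    - [0,0,0.035]
    - [0,0,0.04]
    - [0,0,0.045]
    - [0,0,0.045]
  roll: [0,0,0,0,0,0,0]
  claw: [0,0,0,0,0,0,0]

```text
time_s: 12.63
eef_pos: [448.5, 177.7, 150.6]
tcp_rot: [0.0, 0.94, 0.341, 0.001]
ft_force: [-0.8, -0.5, 4.0]
width: -0.001
```

Emit:
send_rows:
  slide:
    - [0,0,0.005]
    - [0,0,0.01]
    - [0,0,0.012]
    - [0,0,0.012]
  roll: [0,0,0,0]
  claw: [0,0,0,0]

```text
time_s: 12.97
eef_pos: [448.8, 177.8, 150.2]
tcp_rot: [0.0, 0.94, 0.341, 0.001]
ft_force: [-4.5, -1.9, 13.5]
width: -0.002
```

Emit:
send_rows:
  slide:
    - [0,0,0.005]
    - [0,0,0.01]
    - [0,0,0.012]
    - [0,0,0.012]
  roll: [0,0,0,0]
  claw: [0,0,0,0]

```text
time_s: 13.3
eef_pos: [449.1, 178.0, 150.0]
tcp_rot: [0.0, 0.94, 0.341, 0.001]
ft_force: [-9.2, -3.3, 24.6]
width: -0.0
```

Emit:
send_rows:
  slide:
    - [0,0,-0.03]
    - [0,0,-0.15]
    - [0,0,-0.3]
    - [0,0,-0.45]
    - [0,0,-0.6]
    - [0,0,-0.7]
    - [0,0,-0.7]
    - [0,0,-0.7]
  roll: [0,0,0,0,0,0,0,0]
  claw: [0,0,0,0,0,0,0,0]

```text
time_s: 13.97
eef_pos: [448.6, 177.9, 286.0]
tcp_rot: [0.0, 0.94, 0.341, 0.002]
ft_force: [0.2, -0.2, 0.2]
width: -0.002
```

```bash
python3 - <<'E'
from h import *
print(r.observe()['ft_force'].round(1),r.observe()['eef_pos'].round(1))
a=cam('scene');save(a,'j.png',(150,120,360,280),3.7)
E
```

```text
[ 0.2 -0.2  0.2] [448.6 177.9 286. ]
```

View pics/j.png

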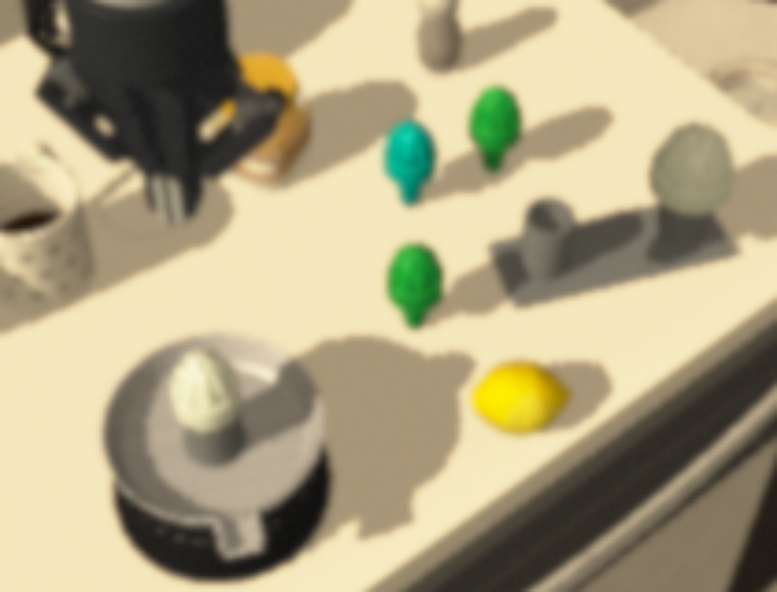

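The small reamer stands upright on the boss at (205,390). The wide one is still in its cup at (692,175), the decoys haven't moved, and the robot is clear of everything.

```bash
python3 -c "
from h import *
print(job.close_job())"
```

```text
the job is handed in; nothing more can be done
None
```

The small reamer is fitted in the press socket, and I handed the job in after about 14 s of robot time. I took it from the holder by its band, lowered it into the socket, pressed it home, and then pressed once more on the dome with the fingers shut.

- **Fit:** while I held it, it stopped hard at TCP z = 96 mm, the expected home height, with the force rising to about 25 N. After release, the shut fingers met the dome at about 150–151 mm (151 expected), and a push of about 25 N moved it less than 1 mm.
- **Surroundings:** the last picture shows the reamer upright on the boss, the wide reamer in its cup, the look-alikes in place and the robot touching nothing.
- **Disagreements:** the depth reading put the dome top at 157 mm, about 6 mm high. The same reading was about 5–6 mm high when the reamer was in the holder, so I relied on the contact height instead. The two cameras also differed by about 3 mm in y, so I used the average.

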